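Clamp a roller cassette with a travelling carriage knob

TASK

Set the black roller cassette down in the bed of the clamping fixture, lengthwise between the rubber jaw pad and the steel stop, and let go of it. Then turn the knob on the carriage clockwise, going along with it as the carriage feeds forward, until the pad presses the cassette squarely against the stop with about 10 N and never more than 20 N; let go of the knob and leave it clamped. Do not disturb the screwdriver, the bottle and the spare roller.

Things in the scene. Friction and masses are not known exactly. Their poses are not given: they have to be found in the camera images.
- cassette: loose roller cassette: open-topped black plastic box, 80 long (its y) x 50 wide (its x) x 45 high, walls 4 thick, white roller (along y) and grey gears inside; about 0.22 kg. Origin: centre of the underside, z up. Either end may face the stop. Grip it from above across its 50 mm width, pads outside the long walls, about 35 above its underside.
- fixture: clamping fixture fixed to the table: aluminium plate 110 (x) x 280 (y) x 12 thick. Origin: centre of its underside, z up; +y points from the jaw carriage to the stop. The stop is a dark steel block 60 wide, top 52 above the table; its face is nominally at y = +100, but it is adjustable and set anywhere within 6 either way, which is not measured: find it by feel.
- pad: black rubber pad at the front of the carriage, 44 wide (x) x 30 high (z) x 8 thick. Origin: centre of its front face, 36 above the table; axes as the fixture's, +y towards the stop. At the start it is 92 to 116 from the stop's face. It travels with the carriage and is sprung: it sinks back 1 mm for each 5 N of clamping force, at most 6.
- knob: black knob on the carriage, axis vertical: round flange of diameter 44 and 8 thick, above it an upright bar grip 44 long (its x) x 14 thick (its y) x 42 high, from 60 to 102 above the table. Origin: on the axis at the flange's underside, 52 above the table; z up. Grip the bar from above across its 14 mm. Axis 46 behind (-y) the unloaded pad face; all else there is lower than 58.
- knob_grip (a point): point on the knob's axis, mid-height of the bar, 88 above the table. Each radian of clockwise turn (from above) drives carriage, pad and knob 14 mm along the fixture's +y; far enough to clamp at any setting of the stop. Turning it unloaded takes about 0.26 N m, every 10 N of clamping adds 0.14 N m. The feed holds where it is left, also under the clamping force.
- screwdriver: bystander: screwdriver lying on the table; leave alone
- cleaner: bystander: white bottle with black cap, diameter 48, 110 tall, standing; leave alone
- spare_roller: bystander: grey roller, diameter 22, 90 long, lying on the table; leave alone
- bed (a point): point on the plate's top (12 above the table), at x = 0, y = +45 of the fixture. The cassette goes on this bed between two low guide rails along y: inner faces 28.5 to either side of x = 0, tops 20 above the table, y from +25 to +95. Set down short of the stop, the cassette is pushed along the bed by the pad (drag 1 to 3 N) until it meets the stop.
Not all that is in view belongs to the job. Of the things that look like the cassette, take the one that is nearest to the robot's base at the start.

How it is judged:
By the outcome, as a careful person would: the job done as asked, in the order asked, and still so for the second after the job is handed in, with the robot touching nothing.
It also fails if it takes over 72 s, if anything falls off the work surface, if the arm or the gripper's body presses on something with over 40 N, if the wrist force passes 120 N, or if a joint passes its speed limit or range.

ROBOT

A 7-joint arm with a two-finger parallel gripper is mounted at the origin on the work surface. World frame = base frame: x ahead of the robot, y to its left, z up, the work surface at z = 0. Lengths are in m, angles in rad, forces in N, time in s.
With the tool pointing down it reaches from about 0.4 to 0.75 m from the base axis. Payload 19.5 kg.
Tool frame: the origin (TCP) lies midway between the tips of the shut fingers; the grasp point (between the pads) lies r.grasp_offset behind it (r.grasp_offset is the distance from the TCP to the grasp point, in m); z points along the fingers, y is the direction in which the jaws open and shut (so a half turn about z gives the same grasp; the last joint's range is limited). The gripper opens to 85 mm and grips with 20 to 120 N. Pads are 22 mm wide; open, the fingers measure 114 mm over their backs; the gripper's body (76 mm by 85 mm) begins 54 mm behind the grasp point. The pads swing forward as they close: fully open they stand 13 mm farther back than shut.
Start: joints at [-0.042, 0.707, -0.028, 1.485, 0.022, 0.951, -0.075], TCP at [0.575, 0, 0.231] pointing down, gripper open.
Joint ranges: [-2.71, 2.71], [-0.32, 2.16], [-1.57, 1.52], [0, 2.45], [-1.46, 4.6], [0, 2.02], [-2.83, 2.83]. Speed limits (rad/s): [1.89, 1.89, 2.57, 2.57, 3.01, 3.01, 3.01].

INTERFACE

Orientations are given as a rotation vector (axis times angle).
In Python, from plant import r, eyes, ticket gives the robot as it stands.
- The arm moves only by the tool carry_out, never from a script. Its argument "increments" is a list of rows, each an object of numbers: "x", "y", "z": the shift along the tool's x, y, z in cm; "spin": the turn about the tool's z in degrees. In form: [{"x": .., "y": .., "z": .., "spin": ..}, ...]. A call has 1 to 8 rows; each row is the pose to reach, as a shift and turn from the pose commanded when the call began, along the tool's axes at that moment; what a row does not reach only later rows make up. A row lasts 1/8 s, in which the tool goes at most 62.5 mm and 10.7 degrees, less where a joint would pass 70% of its speed; a pose out of reach is approached as far as the arm can. A call with a gripper value outside its range is refused whole. "grip" is the finger opening in cm, from 0 to 8.54, set as the call begins (left out, the last holds). The fingers move at their own pace and stop on an object; "grip_force" is the grip in N (left out, the last holds). Time passes only in rows, so rows that repeat a pose let the fingers close. It gives the time, the measured TCP pose, the force and the opening at its end, in the units of the state.
- r.get_state(): the state, without advancing time (a new reading comes with each control period).
- eyes.camera(name): name is "scene" or "side" or "wrist"; returns a dict with "img" (420x560x3 uint8, blue, green, red), "z_map" (420x560 float32, m along the optical axis (not along the pixel's ray), 0 where there is no reading), "mtx" (3x3 intrinsics, pixels), "T" (4x4, takes a point from camera to world coordinates). Camera axes: x right, y down, z forward; pixel columns grow to the right and rows downward; lengths in m; the calibration is good to about 2 mm. The wrist camera is an equidistant fisheye: a pixel r from the principal point sees the ray r / f radians off the axis. A picture is of the moment at which its call begins.
- ticket.job_done(): hands the job in, once; it reports no verdict.
The state is a dict: "time_s": time; "joints": joint angles; "qd": joint speeds; "joint_efforts": joint torques, N m; "position": TCP position; "eef_rot": TCP orientation; "force": force on the tool from outside, world axes, zero at the start; "wrist_torque": the same for the moment, N m; "finger_gap": finger opening in m.
Only numpy, scipy, OpenCV 4.12 (cv2) and the standard library are available. Lean on these libraries where they do the work, as an engineer would, in place of code of your own. Each camera call takes 0.05 s, during which the arm holds its last target. There are 200 camera calls.

## Working session

There is one attempt and no reset: what is moved stays moved. The work goes in short steps, Python scripts to look and compute and a tool call to move; the robot and the scene stay as the last step left them, time stands still between calls to the robot, and variables do not carry over. Pictures are saved under pics/ and viewed, about 8 in all and at most 12, crops included, and the job is handed in when it is done.

Besides the shell and the picture viewer there is one more tool, called after "Request:" as name(argument=value, ...), one argument or row to a line, values as JSON. carry_out: Moves the arm, as the interface text tells. Its arguments: {"type":"object","properties":{"increments":{"type":"array","items":{"type":"object","properties":{"x":{"type":"number"},"y":{"type":"number"},"z":{"type":"number"},"spin":{"type":"number"}}}},"grip":{"type":"number"},"grip_force":{"type":"number"}},"required":["increments"]}

```bash
mkdir -p pics; ls; python3 - <<'E'
from plant import r,eyes,ticket
import cv2,numpy as np
s=r.get_state(); print({k:np.round(v,3) for k,v in s.items()}, r.grasp_offset)
for n in ['scene','side']:
    c=eyes.camera(n); cv2.imwrite(f'pics/{n}0.png',c['img']); np.savez(f'{n}0.npz',**c); print(n,c['mtx'],c['T'].round(3))
E
```

```text
pics
{'time_s': np.float64(0.0), 'joints': array([-0.042,  0.707, -0.028,  1.485,  0.022,  0.951, -0.076]), 'qd': array([-0.   ,  0.   ,  0.001, -0.001, -0.   , -0.002, -0.001]), 'joint_efforts': array([-3.0000e-03, -8.8321e+01,  1.2330e+00, -2.3617e+01,  1.7000e-02,
        6.0000e-03, -0.0000e+00]), 'position': array([0.575, 0.   , 0.231]), 'eef_rot': array([-2.221e+00, -2.221e+00,  1.000e-03]), 'force': array([-0.084, -0.475, -0.052]), 'wrist_torque': array([-0.005,  0.048, -0.036]), 'finger_gap': np.float64(0.086)} 0.0187
scene [[508.3421839    0.         279.86984525]
 [  0.         508.3421839  215.01018903]
 [  0.           0.           1.        ]] [[-0.604  0.681 -0.414  1.144]
 [ 0.797  0.513 -0.318  0.376]
 [-0.004 -0.522 -0.853  1.135]
 [ 0.     0.     0.     1.   ]]
side [[477.33044893   0.         286.62826988]
 [  0.         477.33044893 210.22187789]
 [  0.           0.           1.        ]] [[ 0.993 -0.085  0.082  0.539]
 [-0.116 -0.555  0.824 -0.943]
 [-0.024 -0.828 -0.561  0.718]
 [ 0.     0.     0.     1.   ]]
```

View pics/scene0.png

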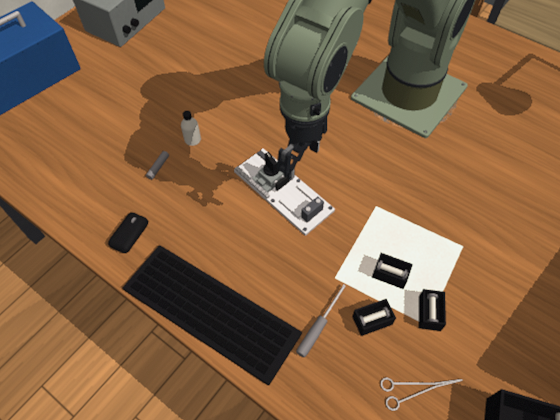

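View pics/side0.png

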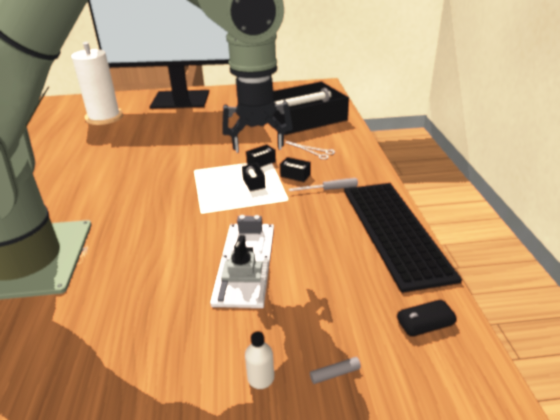

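The scene view shows three cassette look-alikes at about (393,269) on the paper, (375,317) and (432,309), with the fixture at (285,190). The stop is at (312,208) and the knob at (270,163). Next I'll measure their positions.

```bash
cat > h.py <<'E'
import numpy as np,cv2
def cloud(c):
    v,u=np.mgrid[0:420,0:560]; K=c['mtx']; z=c['z_map'].astype(float)
    P=np.stack([(u-K[0,2])/K[0,0]*z,(v-K[1,2])/K[1,1]*z,z],-1)
    W=P@c['T'][:3,:3].T+c['T'][:3,3]; W[z==0]=np.nan; return W
def rect(p):
    (c,s,a)=cv2.minAreaRect((p*1000).astype(np.float32)); return np.round(c,1),np.round(s,1),round(a,1)
def plane(c,uv,h):
    K=c['mtx'];d=c['T'][:3,:3]@np.array([(uv[0]-K[0,2])/K[0,0],(uv[1]-K[1,2])/K[1,1],1]);o=c['T'][:3,3]
    return o+d*(h-o[2])/d[2]
E
python3 - <<'E'
from h import *
for n,pts in [('scene',[(393,269),(375,317),(432,309),(270,163),(312,208)]),('side',[(254,177),(261,157),(295,169),(240,255),(250,225)])]:
    c=dict(np.load(n+'0.npz')); W=cloud(c); 
    T=W[...,2]; print(n,'table z',np.nanmedian(T[(np.abs(T)<.02)]))
    for u,v in pts[:3]:
        w=W[v-28:v+29,u-32:u+33].reshape(-1,3)
        m=(w[:,2]>.036)&(w[:,2]<.055); w=w[m]
        lab=w[:,:2]; ctr=W[v,u,:2]; w=w[np.hypot(*(lab-ctr).T)<.055]
        print((u,v),W[v,u].round(3),len(w),rect(w[:,:2]), np.median(w[:,2]).round(4))
    for u,v in pts[3:]: print((u,v),W[v,u].round(3))
    hsv=cv2.cvtColor(c['img'],cv2.COLOR_BGR2HSV)
    m=(np.abs(T-.012)<.006)&(hsv[...,1]<60)&(hsv[...,2]>100)&(W[...,0]>.35)&(W[...,0]<.8)&(W[...,1]>-.15)&(W[...,1]<.3)
    k,l,st,ce=cv2.connectedComponentsWithStats(m.astype(np.uint8))
    for i in range(1,k):
        if st[i,4]>150: print('plate?',st[i],rect(W[l==i][:,:2]),W[l==i].mean(0).round(3))
c=dict(np.load('scene0.npz'));a=cv2.resize(c['img'][245:345,335:460],None,fx=4,fy=4,interpolation=2);b=cv2.resize(c['img'][140:240,225:350],None,fx=4,fy=4,interpolation=2)
c=dict(np.load('side0.npz'));d=cv2.resize(c['img'][205:315,205:285],(364,500),interpolation=2)
cv2.imwrite('pics/crop0.png',np.vstack([np.hstack([a,b])[:, :]])[:, :1000][::1] if 0 else cv2.resize(np.hstack([b,a]),(800,320)))
E
```

```text
scene table z -0.0011859470867985333
(393, 269) [0.565 0.272 0.032] 297 (array([567.6, 270. ]), array([53.8, 79.5]), 13.9) 0.0424
(375, 317) [0.694 0.301 0.033] 344 (array([694.2, 296.6]), array([51.3, 81.4]), 56.5) 0.0427
(432, 309) [0.6   0.394 0.034] 356 (array([598. , 394.3]), array([82.4, 51.2]), 28.8) 0.0422
(270, 163) [ 0.529 -0.126  0.096]
(312, 208) [0.551 0.024 0.05 ]
plate? [ 254  175   81   60 1551] (array([534.3, -44.1]), array([195.9, 111.4]), 81.2) [ 0.543 -0.029  0.011]
side table z -0.0006023320299953783
(254, 177) [0.566 0.227 0.044] 101 (array([568.1, 252.7]), array([50.8, 58.9]), 14.6) 0.0415
(261, 157) [0.595 0.361 0.035] 139 (array([595.9, 389. ]), array([83. , 55.3]), 25.8) 0.0412
(295, 169) [0.688 0.27  0.035] 178 (array([690.7, 292.2]), array([56.7, 81.9]), 57.6) 0.0414
(240, 255) [ 0.516 -0.155  0.079]
(250, 225) [0.543 0.001 0.042]
plate? [216 225  57  56 943] (array([529.8, -55.2]), array([208.4, 110.1]), 80.5) [ 0.537 -0.033  0.012]
```

View pics/crop0.png

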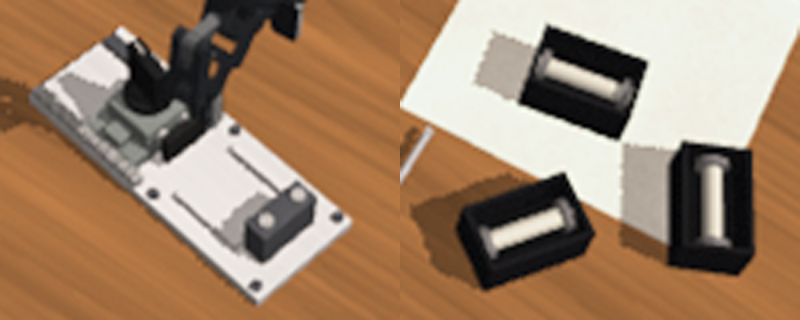

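The right crop shows the three cassettes and the left one the fixture. By distance from the base, the one on the paper at (393,269) is nearest (0.63 m, against 0.72 and 0.755 m), so that is the target. Next I'll take a wrist view from the start pose for the fixture and start moving.

```bash
python3 - <<'E'
from plant import r,eyes
import cv2,numpy as np
c=eyes.camera('wrist'); cv2.imwrite('pics/w0.png',c['img']); np.savez('wrist0.npz',**c); print(c['mtx'],c['T'].round(3))
E
```

```text
[[325.1922621    0.         278.07867105]
 [  0.         325.1922621  207.30981795]
 [  0.           0.           1.        ]] [[ 1.     0.    -0.001  0.575]
 [-0.    -0.963 -0.268  0.068]
 [-0.001  0.268 -0.963  0.373]
 [ 0.     0.     0.     1.   ]]
```

View pics/w0.png

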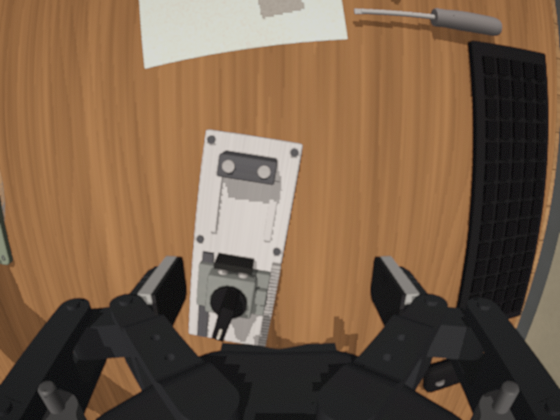

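The wrist view shows the whole fixture: plate corners at (207,130), (302,145), (190,333) and (265,345), stop at (247,167), pad at (233,265) and knob at (227,300).

```bash
cat >> h.py <<'E'
def wrays(c,uv):
    K=c['mtx'];d=(np.asarray(uv,float)-K[:2,2])/K[0,0];t=np.linalg.norm(d,axis=-1,keepdims=True)
    return np.concatenate([d/np.maximum(t,1e-9)*np.sin(t),np.cos(t)],-1)
def wplane(c,uv,h):
    d=wrays(c,uv)@c['T'][:3,:3].T;o=c['T'][:3,3];return (o+d*((h-o[2])/d[...,2:]))[...,:2]
def wcloud(c):
    v,u=np.mgrid[0:420,0:560];d=wrays(c,np.stack([u,v],-1));z=c['z_map'].astype(float)[...,None]
    W=(d/d[...,2:]*z)@c['T'][:3,:3].T+c['T'][:3,3];W[z[...,0]==0]=np.nan;return W
E
python3 - <<'E'
from h import *
c=dict(np.load('wrist0.npz'));W=wcloud(c);Z=W[...,2]
print('corners',wplane(c,[(207,130),(302,145),(190,333),(265,345)],.012).round(4))
hsv=cv2.cvtColor(c['img'],cv2.COLOR_BGR2HSV)
m=np.abs(Z-.012)<.005; m[:120]=0; m&=(W[...,1]<.2)
k,l,st,ce=cv2.connectedComponentsWithStats(m.astype(np.uint8)); i=1+np.argmax(st[1:,4])
cs,_=cv2.findContours((l==i).astype(np.uint8),0,1); p=max(cs,key=len)[:,0]; print('plate',st[i],rect(wplane(c,p,.012)))
s=Z.copy(); box=(W[...,0]>.45)&(W[...,0]<.62)&(W[...,1]>-.22)&(W[...,1]<.09)
g=box&(Z>.044)&(Z<.056)&(W[...,1]>-.02); print('stop top',g.sum(),rect(W[g][:,:2]),np.median(Z[g]))
g=box&(Z>.092)&(Z<.106)&(W[...,1]<-.06); print('bar top',g.sum(),rect(W[g][:,:2]),np.median(Z[g]))
cs=dict(np.load('scene0.npz'));V=cloud(cs)
g=(V[...,2]>.094)&(V[...,2]<.106)&(np.hypot(V[...,0]-.52,V[...,1]+.135)<.04); print('bar scene',g.sum(),rect(V[g][:,:2]))
cs=dict(np.load('side0.npz'));V=cloud(cs)
g=(V[...,2]>.094)&(V[...,2]<.106)&(np.hypot(V[...,0]-.52,V[...,1]+.135)<.04); print('bar side',g.sum(),rect(V[g][:,:2]))
E
```

```text
corners [[ 0.4955  0.0572]
 [ 0.6016  0.0392]
 [ 0.4507 -0.2166]
 [ 0.5566 -0.2332]]
plate [ 189  130  113  205 9810] (array([525.3, -88.3]), array([279.8, 110.4]), 80.6)
stop top 1328 (array([543. ,  18.5]), array([24.6, 60.4]), 80.1) 0.0517728238529456
bar top 512 (array([ 517.8, -132.7]), array([44.2, 14.5]), 69.3) 0.10148211188475739
bar scene 90 (array([ 520.5, -131.4]), array([45.3, 15.6]), 68.1)
bar side 114 (array([ 516.5, -136.4]), array([45.8, 14. ]), 69.6)
```

Both fits agree well. The fixture centre is (0.5255,-0.088) with +y at 80.6°, and the knob axis is (0.518,-0.133) with the bar at 69.5°. The cassette is at (0.568,0.270), width axis 13.9°. Moving above it now.

Request:
carry_out(
  increments=[
    {"x": 5,"y": 0,"z": 0,"spin": -3},
    {"x": 10,"y": -0.2,"z": 1,"spin": -6},
    {"x": 16,"y": -0.4,"z": 3,"spin": -10},
    {"x": 22,"y": -0.7,"z": 6,"spin": -14},
    {"x": 27,"y": -0.7,"z": 9,"spin": -14},
    {"x": 27,"y": -0.7,"z": 9,"spin": -14},
    {"x": 27,"y": -0.7,"z": 9,"spin": -14},
  ],
  grip=8.5,
)

```text
time_s: 1.02
position: [0.5681, 0.2694, 0.1412]
eef_rot: [1.934, 2.475, -0.001]
force: [0.6, -0.6, -0.1]
finger_gap: 0.085
```

```bash
cat >> h.py <<'E'
def tool(s):
    R=cv2.Rodrigues(np.array(s['eef_rot']))[0]
    return np.array(s['position']),R
E
python3 - <<'E'
from plant import r,eyes
from h import *
c=eyes.camera('wrist'); cv2.imwrite('pics/w1.png',c['img']);s=r.get_state();p,R=tool(s)
W=wcloud(c);Z=W[...,2]
g=(Z>.036)&(Z<.055)&(np.hypot(W[...,0]-.568,W[...,1]-.27)<.055)
ct,sz,a=rect(W[g][:,:2]); print(g.sum(),ct,sz,a,np.median(Z[g]))
print(p.round(4),'tool y ang',np.degrees(np.arctan2(R[1,1],R[0,1])),'shift cm',(R.T@np.array([*ct/1000-p[:2],0])*100).round(2))
E
```

```text
2353 [565.1 269. ] [49.9 80.5] 14.0 0.04431314449473317
[0.5684 0.2689 0.1417] tool y ang 13.933205682665642 shift cm [ 0.09 -0.32 -0.  ]
```

View pics/w1.png

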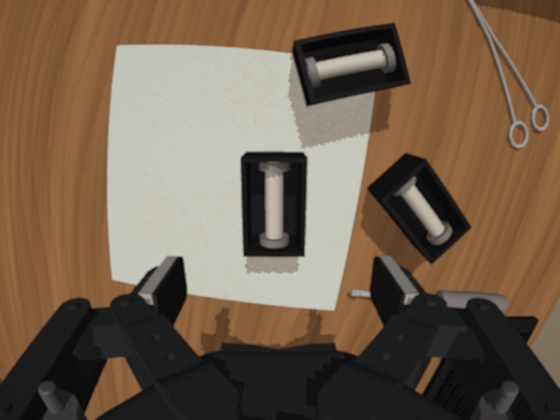

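The wrist view shows the target at (274,205), centred and aligned between the fingers, with the screwdriver tip at (352,293) well clear. Going down to grip it.

Request:
carry_out(
  increments=[
    {"x": 0.1,"y": -0.3,"z": 4},
    {"x": 0.1,"y": -0.3,"z": 8},
    {"x": 0.1,"y": -0.3,"z": 11},
    {"x": 0.1,"y": -0.3,"z": 12.6},
    {"x": 0.1,"y": -0.3,"z": 12.6},
    {"x": 0.1,"y": -0.3,"z": 12.6},
  ],
)

```text
validation failed for argument at $.in...
```

Request:
carry_out(
  increments=[
    {"x": 0},
    {"x": 0},
    {"x": 0},
    {"x": 0},
    {"x": 0},
    {"x": 0},
    {"x": 0},
    {"x": 0},
  ],
  grip=4,
  grip_force=25,
)

```text
validation failed for argument at $.in...
```

Request:
carry_out(
  increments=[
    {"x": 0.1,"y": -0.3,"z": 4,"spin": 0},
    {"x": 0.1,"y": -0.3,"z": 8,"spin": 0},
    {"x": 0.1,"y": -0.3,"z": 11,"spin": 0},
    {"x": 0.1,"y": -0.3,"z": 12.6,"spin": 0},
    {"x": 0.1,"y": -0.3,"z": 12.6,"spin": 0},
    {"x": 0.1,"y": -0.3,"z": 12.6,"spin": 0},
  ],
)

```text
time_s: 1.82
position: [0.5655, 0.2703, 0.0166]
eef_rot: [1.934, 2.475, 0.002]
force: [-0.7, -0.8, 0.5]
finger_gap: 0.0848
```

Request:
carry_out(
  increments=[
    {"x": 0,"y": 0,"z": 0,"spin": 0},
    {"x": 0,"y": 0,"z": 0,"spin": 0},
    {"x": 0,"y": 0,"z": 0,"spin": 0},
    {"x": 0,"y": 0,"z": 0,"spin": 0},
    {"x": 0,"y": 0,"z": 0,"spin": 0},
    {"x": 0,"y": 0,"z": 0,"spin": 0},
  ],
  grip=4,
  grip_force=25,
)

```text
time_s: 2.58
position: [0.565, 0.2704, 0.0159]
eef_rot: [1.934, 2.475, 0.001]
force: [-1.3, -0.5, 7.2]
finger_gap: 0.0494
```

Request:
carry_out(
  increments=[
    {"x": 0,"y": 0,"z": -3,"spin": 0},
    {"x": 0,"y": 0,"z": -7,"spin": 0},
    {"x": 0,"y": 0,"z": -11,"spin": 0},
    {"x": 0,"y": 0,"z": -14,"spin": 0},
    {"x": 0,"y": 0,"z": -14,"spin": 0},
    {"x": 0,"y": 0,"z": -14,"spin": 0},
  ],
)

```text
time_s: 3.32
position: [0.5644, 0.2701, 0.1545]
eef_rot: [-1.934, -2.475, 0.002]
force: [0.1, -0.2, -2.5]
finger_gap: 0.0494
```

```bash
python3 - <<'E'
from plant import r,eyes
from h import *
c=eyes.camera('wrist'); cv2.imwrite('pics/w2.png',c['img']);s=r.get_state();p,R=tool(s)
W=wcloud(c); L=(W-p)@R
# rim points in the tool frame
m=(np.abs(L[...,0])<.06)&(np.abs(L[...,1])<.024)&(L[...,2]>-.04)&(L[...,2]<.03)
z=L[...,2][m]; h,e=np.histogram(z,20); print(h,e.round(3))
for lo in (-.032,-.03,-.028,-.026):
  g=m&(np.abs(L[...,2]-lo-.002)<.003); print(lo+.002,g.sum(),rect(L[g][:,:2]) if g.sum()>5 else '')
bed=np.array([.5255,-.088])+ .047*np.array([.163,.987]); print(p.round(4),s['force'],s['finger_gap'],'shift to y47',(R.T@np.array([*(bed-p[:2]),0])*100).round(2),np.degrees(np.arctan2(R[1,1],R[0,1])))
E
```

```text
[   4    0    5 2933 1048 1095 1048 2931 1512  762  589  528  496  414
  415  403  400  635 4517   97] [-0.04  -0.037 -0.034 -0.031 -0.029 -0.026 -0.023 -0.02  -0.017 -0.014
 -0.012 -0.009 -0.006 -0.003 -0.     0.003  0.005  0.008  0.011  0.014
  0.017]
-0.03 3761 (array([5.8, 0. ]), array([66., 48.]), 0.0)
-0.027999999999999997 4137 (array([4.1, 0. ]), array([48. , 69.4]), 90.0)
-0.026000000000000002 3067 (array([2.8, 0. ]), array([48. , 71.8]), 90.0)
-0.024 2033 (array([2.4, 0.1]), array([47.9, 72.9]), 89.8)
[0.5644 0.2701 0.1542] [ 0.03111913  0.65605306 -1.86842489] 0.04946542066602175 shift to y47 [-29.49 -10.57   0.03] 14.003523590784006
```

View pics/w2.png

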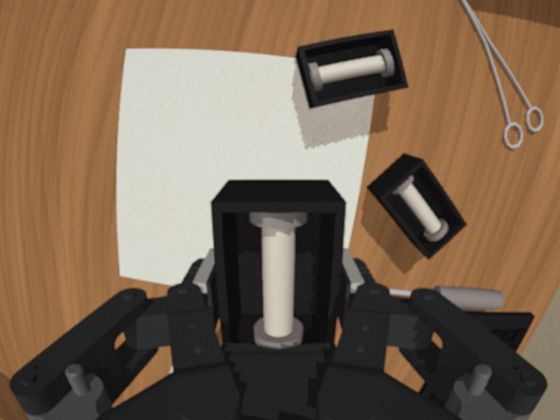

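The view shows the cassette held straight between the fingers, with its far rim at (278,190). Carrying it over the bed.

Request:
carry_out(
  increments=[
    {"x": -4,"y": -1.4,"z": 0,"spin": 3},
    {"x": -9,"y": -3.2,"z": 0,"spin": 7},
    {"x": -14,"y": -5,"z": 0,"spin": 12},
    {"x": -19,"y": -6.8,"z": 0,"spin": 17},
    {"x": -24,"y": -8.6,"z": 0,"spin": 21},
    {"x": -28,"y": -10,"z": 0,"spin": 23.4},
    {"x": -29.3,"y": -10.5,"z": 1,"spin": 23.4},
    {"x": -29.3,"y": -10.5,"z": 2,"spin": 23.4},
  ],
)

```text
time_s: 4.38
position: [0.5335, -0.0396, 0.1342]
eef_rot: [-2.396, -2.031, 0.001]
force: [-0.0, 0.4, -2.2]
finger_gap: 0.0495
```

Request:
carry_out(
  increments=[
    {"x": 0,"y": 0,"z": 0,"spin": 0},
    {"x": 0,"y": 0,"z": 0,"spin": 0},
  ],
)

```text
time_s: 4.62
position: [0.5339, -0.0382, 0.1352]
eef_rot: [-2.394, -2.034, -0.0]
force: [0.5, 0.9, -1.4]
finger_gap: 0.0496
```

```bash
python3 - <<'E'
from plant import r,eyes
from h import *
s=r.get_state();p,R=tool(s)
c=eyes.camera('wrist'); cv2.imwrite('pics/w3.png',c['img'])
W=wcloud(c); Z=W[...,2]
g=(Z>.046)&(Z<.056)&(np.hypot(W[...,0]-.543,W[...,1]-.0185)<.05); ct,sz,a=rect(W[g][:,:2]);print('stop',g.sum(),ct,sz,a)
L=(W-p)@R; print('stop in tool mm',rect(L[g][:,:2]))
g=(abs(Z-.012)<.004)&(L[...,0]>.03)&(L[...,0]<.12)&(abs(L[...,1])<.08); print('plate end in tool',g.sum(),rect(L[g][:,:2]))
print(p.round(4),s['force'].round(1),s['finger_gap'],np.degrees(np.arctan2(R[1,1],R[0,1])))
E
```

```text
stop 2751 [542.8  18. ] [24.1 60.3] 80.7
stop in tool mm (array([56.9, -0.3]), array([24.1, 60.3]), 0.0)
plate end in tool 6136 (array([59.3, -0.5]), array([110.8,  58.6]), 90.0)
[ 0.5339 -0.0382  0.1352] [ 0.5  0.9 -1.4] 0.0496108521149241 -9.304291247905034
```

View pics/w3.png

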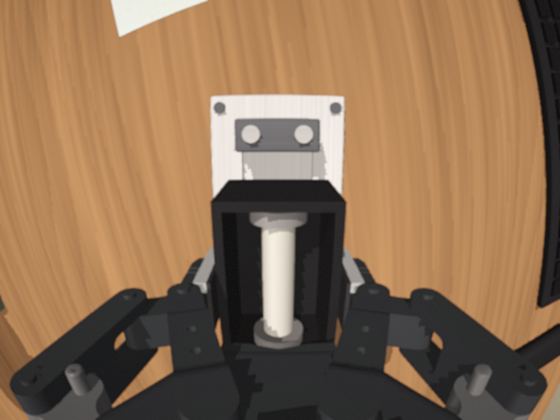

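Aligned with the fixture: the stop at (277,135) is centred in the tool frame to 0.3 mm, and the gap to its face is about 6 mm. Lowering.

Request:
carry_out(
  increments=[
    {"x": -0.1,"y": 0,"z": 3,"spin": 0},
    {"x": -0.1,"y": 0,"z": 6,"spin": 0},
    {"x": -0.1,"y": 0,"z": 8.5,"spin": 0},
    {"x": -0.1,"y": 0,"z": 9.8,"spin": 0},
    {"x": -0.1,"y": 0,"z": 10.3,"spin": 0},
    {"x": -0.1,"y": 0,"z": 10.4,"spin": 0},
    {"x": -0.1,"y": 0,"z": 10.4,"spin": 0},
    {"x": -0.1,"y": 0,"z": 10.4,"spin": 0},
  ],
)

```text
time_s: 5.68
position: [0.5339, -0.0404, 0.0318]
eef_rot: [2.396, 2.032, 0.001]
force: [0.5, 0.2, -1.8]
finger_gap: 0.0498
```

Request:
carry_out(
  increments=[
    {"x": 0,"y": 0,"z": 0.1,"spin": 0},
    {"x": 0,"y": 0,"z": 0.2,"spin": 0},
    {"x": 0,"y": 0,"z": 0.3,"spin": 0},
    {"x": 0,"y": 0,"z": 0.35,"spin": 0},
    {"x": 0,"y": 0,"z": 0.35,"spin": 0},
  ],
)

```text
time_s: 6.3
position: [0.5336, -0.0404, 0.0279]
eef_rot: [-2.396, -2.032, 0.0]
force: [-2.4, -0.2, 3.1]
finger_gap: 0.0495
```

Contact felt (force z went from -1.8 to +3.1). Releasing and lifting.

Request:
carry_out(
  increments=[
    {"x": 0,"y": 0,"z": 0,"spin": 0},
    {"x": 0,"y": 0,"z": 0,"spin": 0},
    {"x": 0,"y": 0,"z": 0,"spin": 0},
    {"x": 0,"y": 0,"z": 0,"spin": 0},
  ],
  grip=8.5,
)

```text
time_s: 6.8
position: [0.5337, -0.0404, 0.0278]
eef_rot: [-2.396, -2.032, 0.0]
force: [-0.1, 0.5, -0.4]
finger_gap: 0.0848
```

Request:
carry_out(
  increments=[
    {"x": 0,"y": 0,"z": -3,"spin": 0},
    {"x": 0,"y": 0,"z": -7,"spin": 0},
    {"x": 0,"y": 0,"z": -11,"spin": 0},
    {"x": -3,"y": 0,"z": -14,"spin": 0},
    {"x": -6,"y": 0,"z": -15,"spin": 0},
    {"x": -6,"y": 0,"z": -15,"spin": 0},
  ],
)

```text
time_s: 7.55
position: [0.5237, -0.1018, 0.1785]
eef_rot: [2.398, 2.027, 0.0]
force: [1.0, 0.9, -0.6]
finger_gap: 0.0847
```

```bash
python3 - <<'E'
from plant import r,eyes
from h import *
s=r.get_state();p,R=tool(s)
c=eyes.camera('wrist'); cv2.imwrite('pics/w4.png',c['img'])
W=wcloud(c); Z=W[...,2]; O=np.array([.5255,-.088]); ang=np.radians(80.6); ex=np.array([np.sin(ang),-np.cos(ang)]);ey=np.array([np.cos(ang),np.sin(ang)])
F=np.stack([(W[...,:2]-O)@ex,(W[...,:2]-O)@ey],-1)
g=(Z>.053)&(Z<.062)&(F[...,1]>-5e-3)&(F[...,1]<.094)&(abs(F[...,0])<.035); print('cassette rim F',g.sum(),rect(F[g]))
g=(Z>.046)&(Z<.0545)&(F[...,1]>.093)&(F[...,1]<.13)&(abs(F[...,0])<.035); print('stop F',g.sum(),rect(F[g]))
g=(Z>.096)&(Z<.106)&(F[...,1]<0)&(abs(F[...,0])<.04); ct,sz,a=rect(W[g][:,:2]);print('bar',g.sum(),ct,sz,a,rect(F[g]))
print(p.round(4),s['force'].round(1),np.degrees(np.arctan2(R[1,1],R[0,1])),'shift to bar',(R.T@np.array([*ct/1000-p[:2],0])*100).round(2),s['joints'].round(2))
E
```

```text
cassette rim F 1610 (array([ 0.4, 47. ]), array([80.2, 50.2]), 89.8)
stop F 1749 (array([ -0.2, 107.5]), array([59.4, 24.6]), 0.1)
bar 1049 [ 518.  -133.1] [43.5 14.3] 69.2 (array([ -0.1, -45.7]), array([43.5, 14.3]), 78.6)
[ 0.5237 -0.1018  0.1785] [ 1.   0.9 -0.6] -9.581263944314713 shift to bar [-3.18 -0.04  0.  ] [ 0.14  0.71 -0.02  1.71  0.03  0.72 -0.06]
```

View pics/w4.png

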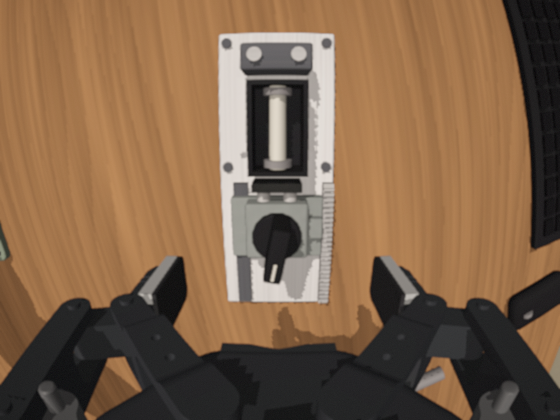

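The cassette sits squarely in the bed: centre at (0.4, 47) mm in the fixture, 0.2° off. The stop face is at y≈95.3 and the pad at ≈0.3, so about 15 mm of free travel plus 2 mm of spring, or roughly 70° clockwise. Now to grip the knob.

Request:
carry_out(
  increments=[
    {"x": -1.5,"y": 0,"z": 0,"spin": 6},
    {"x": -3.2,"y": 0,"z": 1,"spin": 11.2},
    {"x": -3.2,"y": 0,"z": 4,"spin": 11.2},
    {"x": -3.2,"y": 0,"z": 7,"spin": 11.2},
    {"x": -3.2,"y": 0,"z": 9.5,"spin": 11.2},
    {"x": -3.2,"y": 0,"z": 10.8,"spin": 11.2},
    {"x": -3.2,"y": 0,"z": 10.8,"spin": 11.2},
    {"x": -3.2,"y": 0,"z": 10.8,"spin": 11.2},
  ],
  grip=6,
)

```text
time_s: 8.6
position: [0.5189, -0.1313, 0.0704]
eef_rot: [2.583, 1.788, 0.001]
force: [-0.6, 0.3, 1.0]
finger_gap: 0.06
```

```bash
python3 - <<'E'
from plant import r,eyes
from h import *
s=r.get_state();p,R=tool(s)
print(p.round(4),s['force'].round(2),s['wrist_torque'].round(3),np.degrees(np.arctan2(R[1,1],R[0,1])),'shift to bar',(R.T@np.array([.518-p[0],-.133-p[1],0])*100).round(2),s['finger_gap'],s['joints'].round(2))
E
```

```text
[ 0.5189 -0.1313  0.0704] [-0.55  0.31  1.04] [-0.053  0.003  0.006] -20.612718923354432 shift to bar [-0.19 -0.02 -0.  ] 0.0599905938464253 [ 0.18  0.89  0.01  1.79 -0.03  0.46 -0.15]
```

Request:
carry_out(
  increments=[
    {"x": -0.2,"y": 0,"z": 0,"spin": 0},
    {"x": -0.2,"y": 0,"z": 0,"spin": 0},
    {"x": -0.2,"y": 0,"z": 0,"spin": 0},
  ],
)

```text
time_s: 8.98
position: [0.518, -0.1331, 0.07]
eef_rot: [2.583, 1.788, 0.0]
force: [0.6, 0.3, 0.4]
finger_gap: 0.0603
```

Request:
carry_out(
  increments=[
    {"x": 0,"y": 0,"z": 0,"spin": 0},
    {"x": 0,"y": 0,"z": 0,"spin": 0},
    {"x": 0,"y": 0,"z": 0,"spin": 0},
    {"x": 0,"y": 0,"z": 0,"spin": 0},
    {"x": 0,"y": 0,"z": 0,"spin": 0},
    {"x": 0,"y": 0,"z": 0,"spin": 0},
    {"x": 0,"y": 0,"z": 0,"spin": 0},
  ],
  grip=0.8,
  grip_force=50,
)

```text
time_s: 9.85
position: [0.5175, -0.1329, 0.0699]
eef_rot: [-2.582, -1.788, 0.001]
force: [-3.4, 1.9, 5.6]
finger_gap: 0.0133
```

```bash
cat > st.py <<'E'
from plant import r
from h import *
s=r.get_state();p,R=tool(s);a=np.degrees(np.arctan2(R[1,1],R[0,1]));ey=np.array([.163,.987]);ex=np.array([.987,-.163])
f=s['force'];d=p[:2]-np.array([.5255,-.088])
print('t',round(float(s['time_s']),2),'F xy mm',(d@ex*1000).round(2),(d@ey*1000).round(2),'z',p[2].round(4),'ang',a.round(2),'turned',round(-20.6-a,2),'force F',(f[:2]@ex).round(2),(f[:2]@ey).round(2),f[2].round(2),'torque',s['wrist_torque'].round(3),'gap',round(float(s['finger_gap']),4))
E
python3 st.py
```

```text
t 9.85 F xy mm -0.56 -45.62 z 0.0699 ang -20.6 turned 0.0 force F -3.69 1.29 5.57 torque [ 0.28   0.651 -0.069] gap 0.0133
```

Request:
carry_out(
  increments=[
    {"x": 0.12,"y": -0.02,"z": 0,"spin": 5},
    {"x": 0.24,"y": -0.05,"z": 0,"spin": 10},
    {"x": 0.36,"y": -0.07,"z": 0,"spin": 15},
    {"x": 0.48,"y": -0.09,"z": 0,"spin": 20},
    {"x": 0.6,"y": -0.12,"z": 0,"spin": 25},
    {"x": 0.72,"y": -0.14,"z": 0,"spin": 30},
    {"x": 0.72,"y": -0.14,"z": 0,"spin": 30},
  ],
)

```text
time_s: 10.72
position: [0.5191, -0.1259, 0.0699]
eef_rot: [2.957, 1.059, -0.0]
force: [-1.8, -1.0, 4.3]
finger_gap: 0.0131
```

```bash
python3 st.py
```

```text
t 10.72 F xy mm -0.14 -38.47 z 0.0699 ang -50.59 turned 29.99 force F -1.63 -1.3 4.32 torque [-0.297  0.329 -0.262] gap 0.0131
```

Request:
carry_out(
  increments=[
    {"x": 0.09,"y": -0.08,"z": 0,"spin": 5},
    {"x": 0.18,"y": -0.16,"z": 0,"spin": 10},
    {"x": 0.28,"y": -0.24,"z": 0,"spin": 15},
    {"x": 0.37,"y": -0.32,"z": 0,"spin": 20},
    {"x": 0.4,"y": -0.35,"z": 0,"spin": 22},
  ],
)

```text
time_s: 11.35
position: [0.5201, -0.121, 0.0699]
eef_rot: [3.105, 0.476, 0.0]
force: [-0.8, -3.9, 5.0]
finger_gap: 0.0132
```

```bash
python3 st.py; cat > cam.py <<'E'
from plant import r,eyes
from h import *
import sys
c=eyes.camera('wrist'); cv2.imwrite('pics/%s.png'%sys.argv[1],c['img']); W=wcloud(c); Z=W[...,2]
O=np.array([.5255,-.088]);ey=np.array([.163,.987]);ex=np.array([.987,-.163]);F=np.stack([(W[...,:2]-O)@ex,(W[...,:2]-O)@ey],-1)
g=(Z>.053)&(Z<.062)&(F[...,1]>.01)&(F[...,1]<.12)&(abs(F[...,0])<.032); print('rim F',g.sum(),rect(F[g]),'far end',np.percentile(F[g][:,1],98).round(4))
g=(Z>.046)&(Z<.0545)&(F[...,1]>.093)&(F[...,1]<.13)&(abs(F[...,0])<.035); print('stop F',g.sum(),rect(F[g]))
E
python3 cam.py w5
```

```text
t 11.35 F xy mm 0.05 -33.46 z 0.0699 ang -72.57 turned 51.97 force F -0.16 -3.96 4.97 torque [-0.891  0.128  0.238] gap 0.0132
rim F 4480 (array([ 1.6, 64.5]), array([106.4,  53.4]), 88.7) far end 0.112
stop F 2586 (array([ -0. , 107.5]), array([24.8, 60.6]), 89.0)
```

Request:
carry_out(
  increments=[
    {"x": 0.03,"y": -0.06,"z": 0,"spin": 2},
    {"x": 0.05,"y": -0.11,"z": 0,"spin": 4},
  ],
)

```text
time_s: 11.65
position: [0.5203, -0.1201, 0.0699]
eef_rot: [3.119, 0.366, 0.001]
force: [0.2, -5.5, 5.4]
finger_gap: 0.0136
```

```bash
sed -i 's/<.12)&(abs(F\[...,0\])<.032)/<.097)\&(abs(F[...,0])<.03)/' cam.py; python3 st.py; python3 cam.py w6;python3 st.py
```

```text
t 11.65 F xy mm 0.07 -32.51 z 0.0699 ang -76.62 turned 56.02 force F 1.09 -5.36 5.4 torque [-1.383  0.142  0.206] gap 0.0136
rim F 3791 (array([ 0.6, 54.8]), array([84. , 51.3]), 90.0) far end 0.0924
stop F 2351 (array([  0., 107.]), array([26.6, 60.9]), 88.6)
t 11.7 F xy mm 0.09 -32.44 z 0.0699 ang -76.73 turned 56.13 force F -0.03 -5.05 5.44 torque [-1.344  0.158  0.15 ] gap 0.013
```

Request:
carry_out(
  increments=[
    {"x": 0.02,"y": -0.05,"z": 0,"spin": 2},
    {"x": 0.04,"y": -0.1,"z": 0,"spin": 4},
  ],
)

```text
time_s: 11.95
position: [0.5204, -0.1191, 0.0699]
eef_rot: [3.13, 0.257, 0.001]
force: [-1.0, -5.7, 3.9]
finger_gap: 0.0133
```

```bash
python3 st.py; python3 cam.py w7;python3 st.py
```

```text
t 11.95 F xy mm 0.06 -31.52 z 0.0699 ang -80.63 turned 60.03 force F -0.1 -5.76 3.92 torque [-1.522  0.156  0.197] gap 0.0133
rim F 3730 (array([ 0.5, 55.3]), array([83.2, 51.2]), 90.0) far end 0.0935
stop F 2140 (array([-1.000e-01,  1.066e+02]), array([26.7, 60.2]), 89.8)
t 12.0 F xy mm 0.08 -31.49 z 0.0699 ang -80.74 turned 60.14 force F 0.29 -6.08 4.82 torque [-1.593  0.211  0.095] gap 0.013
```

Request:
carry_out(
  increments=[
    {"x": 0.01,"y": -0.02,"z": 0,"spin": 1},
    {"x": 0.02,"y": -0.05,"z": 0,"spin": 2},
  ],
)

```text
time_s: 12.25
position: [0.5205, -0.1187, 0.0699]
eef_rot: [3.134, 0.203, 0.001]
force: [-1.8, -6.9, 5.1]
finger_gap: 0.0134
```

```bash
python3 st.py; python3 cam.py w8;python3 st.py
```

```text
t 12.25 F xy mm 0.08 -31.11 z 0.0699 ang -82.6 turned 62.0 force F -0.63 -7.08 5.11 torque [-1.691  0.226  0.218] gap 0.0134
rim F 3668 (array([ 0.6, 54.9]), array([81.4, 51.2]), 89.9) far end 0.0939
stop F 2047 (array([  0.2, 107.1]), array([26.6, 60.1]), 88.5)
t 12.3 F xy mm 0.11 -31.06 z 0.0699 ang -82.65 turned 62.05 force F 0.52 -6.83 4.06 torque [-1.605  0.248  0.114] gap 0.0134
```

Request:
carry_out(
  increments=[
    {"x": 0.02,"y": -0.05,"z": 0,"spin": 1},
    {"x": 0.03,"y": -0.09,"z": 0,"spin": 2},
  ],
)

```text
time_s: 12.55
position: [0.5206, -0.1182, 0.0699]
eef_rot: [3.136, 0.147, 0.001]
force: [-0.8, -9.8, 3.6]
finger_gap: 0.0134
```

```bash
python3 st.py; python3 cam.py w9;python3 st.py
```

```text
t 12.55 F xy mm 0.12 -30.57 z 0.0699 ang -84.62 turned 64.02 force F 0.77 -9.84 3.63 torque [-2.291  0.391  0.174] gap 0.0134
rim F 3632 (array([ 0.6, 55.2]), array([81.3, 51. ]), 89.8) far end 0.0943
stop F 1978 (array([ -0. , 106.9]), array([26.2, 60.7]), 88.4)
t 12.6 F xy mm 0.12 -30.55 z 0.0699 ang -84.68 turned 64.08 force F -0.63 -8.3 4.56 torque [-2.112  0.336  0.086] gap 0.0132
```

Request:
carry_out(
  increments=[
    {"x": 0.01,"y": -0.02,"z": 0,"spin": 1},
    {"x": 0.01,"y": -0.05,"z": 0,"spin": 2},
  ],
)

```text
time_s: 12.85
position: [0.5207, -0.1177, 0.0699]
eef_rot: [3.138, 0.092, 0.001]
force: [-1.7, -9.5, 4.6]
finger_gap: 0.0132
```

```bash
python3 st.py; python3 cam.py w10;python3 st.py
```

```text
t 12.85 F xy mm 0.1 -30.1 z 0.0699 ang -86.62 turned 66.02 force F -0.13 -9.7 4.57 torque [-2.276  0.262  0.121] gap 0.0132
rim F 3583 (array([ 0.5, 55.9]), array([51.4, 81.6]), 0.1) far end 0.095
stop F 1861 (array([1.000e-01, 1.077e+02]), array([26.6, 60.5]), 87.5)
t 12.9 F xy mm 0.11 -30.11 z 0.0699 ang -86.68 turned 66.08 force F 0.01 -9.65 4.23 torque [-2.137  0.363  0.025] gap 0.0131
```

```bash
python3 -c "
import cv2;a=cv2.imread('pics/w10.png');cv2.imwrite('pics/w10c.png',a)"
```

```text
(no output)
```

View pics/w10c.png

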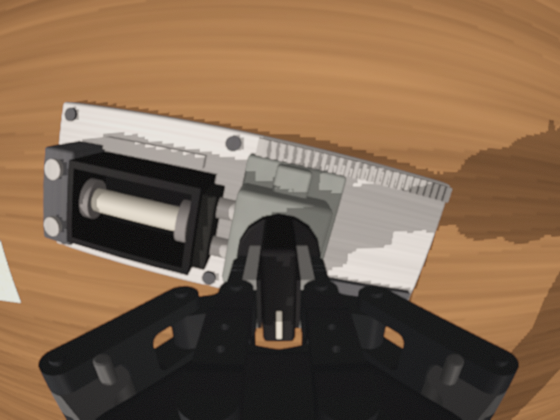

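The wrist view shows the cassette's far end close to the stop at (70,200) and the pad against its near end at (205,225), with the spring pins visible. The side force shows my command running about 1 mm ahead of the knob, so I'll ease that off.

Request:
carry_out(
  increments=[
    {"x": -0.02,"y": 0.06,"z": 0,"spin": 1},
    {"x": -0.01,"y": 0.03,"z": 0,"spin": 2},
  ],
)

```text
time_s: 13.15
position: [0.5208, -0.1173, 0.0699]
eef_rot: [3.14, 0.038, 0.001]
force: [0.2, -6.6, 4.9]
finger_gap: 0.0133
```

```bash
cat > cam.py <<'E'
from plant import r,eyes
from h import *
import sys
O=np.array([.5255,-.088]);ey=np.array([.163,.987]);ex=np.array([.987,-.163]);T=[];E=[]
for k in range(4):
    c=eyes.camera('wrist'); W=wcloud(c); Z=W[...,2]; F=np.stack([(W[...,:2]-O)@ex,(W[...,:2]-O)@ey],-1)
    g=(Z>.054)&(Z<.060)&(F[...,1]>.005)&(F[...,1]<.0965)&(abs(F[...,0])<.02)
    g2=(Z>.046)&(Z<.0535)&(F[...,1]>.09)&(F[...,1]<.13)&(abs(F[...,0])<.02)
    k2=(Z>.098)&(Z<.106)&(F[...,1]<.02)&(abs(F[...,0])<.04)
    y=F[g][:,1]; E.append([np.percentile(y,1),np.percentile(y,99),np.percentile(F[g2][:,1],2),*(np.array(rect(W[k2][:,:2])[0]) if k2.sum()>9 else [0,0]),rect(W[k2][:,:2])[2] if k2.sum()>9 else 0])
    T.append(r.get_state()['wrist_torque'][2])
np.set_printoptions(suppress=True)
print('rim near, far, stop, knobxy, ang',np.mean(E,0).round(4),np.std(E,0)[:3].round(4),'tz',np.round(T,3))
cv2.imwrite('pics/%s.png'%sys.argv[1],c['img'])
E
python3 st.py; python3 cam.py w11;python3 st.py
```

```text
t 13.15 F xy mm 0.11 -29.73 z 0.0699 ang -88.61 turned 68.01 force F 1.24 -6.5 4.86 torque [-1.59   0.095  0.256] gap 0.0133
rim near, far, stop, knobxy, ang [   0.0154    0.0957    0.0911  520.6    -117.625    44.85  ] [0.     0.0001 0.    ] tz [0.151 0.129 0.069 0.102]
t 13.35 F xy mm 0.1 -29.72 z 0.0699 ang -88.59 turned 67.99 force F 0.47 -6.64 5.08 torque [-1.54   0.012  0.102] gap 0.0137
```

Request:
carry_out(
  increments=[
    {"x": 0,"y": -0.02,"z": 0,"spin": 1},
    {"x": 0.01,"y": -0.04,"z": 0,"spin": 2},
  ],
)

```text
time_s: 13.6
position: [0.5208, -0.1169, 0.0699]
eef_rot: [3.141, -0.017, 0.001]
force: [-0.5, -6.4, 4.5]
finger_gap: 0.0133
```

```bash
python3 st.py; python3 cam.py w12;python3 st.py
```

```text
t 13.6 F xy mm 0.12 -29.31 z 0.0699 ang -90.61 turned 70.01 force F 0.53 -6.39 4.55 torque [-1.509  0.091  0.257] gap 0.0133
rim near, far, stop, knobxy, ang [   0.0154    0.0959    0.0911  520.725  -117.225    42.6   ] [0. 0. 0.] tz [0.219 0.117 0.057 0.054]
t 13.8 F xy mm 0.12 -29.28 z 0.0699 ang -90.59 turned 69.99 force F 0.54 -6.66 5.18 torque [-1.52   0.047  0.054] gap 0.0133
```

Request:
carry_out(
  increments=[
    {"x": 0,"y": -0.02,"z": 0,"spin": 1},
    {"x": 0.01,"y": -0.04,"z": 0,"spin": 2},
  ],
)

```text
time_s: 14.05
position: [0.5209, -0.1165, 0.0699]
eef_rot: [3.14, -0.071, 0.001]
force: [-0.6, -6.1, 5.0]
finger_gap: 0.0136
```

```bash
python3 st.py; python3 cam.py w13;python3 st.py
```

```text
t 14.05 F xy mm 0.13 -28.88 z 0.0699 ang -92.61 turned 72.01 force F 0.36 -6.09 5.0 torque [-1.472  0.201  0.279] gap 0.0136
rim near, far, stop, knobxy, ang [   0.0154    0.0956    0.0911  520.825  -116.45     42.15  ] [0. 0. 0.] tz [0.245 0.168 0.121 0.128]
t 14.25 F xy mm 0.14 -28.9 z 0.0699 ang -92.59 turned 71.99 force F 0.15 -6.34 5.58 torque [-1.402  0.089  0.128] gap 0.0135
```

The cassette's near edge stopped moving at 15.4 mm from about 67° on, so it is against the stop and the spring is loading. I estimate 6–10 N so far. I'll let go and check from the earlier viewing pose: knob angle against cassette displacement gives the spring compression.

Request:
carry_out(
  increments=[
    {"x": 0,"y": 0,"z": 0,"spin": 0},
    {"x": 0,"y": 0,"z": 0,"spin": 0},
    {"x": 0,"y": 0,"z": 0,"spin": 0},
    {"x": 0,"y": 0,"z": 0,"spin": 0},
    {"x": 0,"y": 0,"z": -3,"spin": 0},
    {"x": 0,"y": 0,"z": -7,"spin": 0},
    {"x": 0,"y": 0,"z": -10.8,"spin": 0},
    {"x": 0,"y": 0,"z": -10.8,"spin": 0},
  ],
  grip=6,
)

```text
time_s: 15.25
position: [0.5216, -0.116, 0.1799]
eef_rot: [3.14, -0.071, 0.006]
force: [-0.1, 0.6, -0.4]
finger_gap: 0.0599
```

Request:
carry_out(
  increments=[
    {"x": 0,"y": -0.4,"z": 0,"spin": -10.4},
    {"x": 0,"y": -0.8,"z": 0,"spin": -20.8},
    {"x": 0,"y": -1.2,"z": 0,"spin": -31.2},
    {"x": 0,"y": -1.4,"z": 0,"spin": -41.6},
    {"x": 0,"y": -1.5,"z": 0,"spin": -52},
    {"x": 0,"y": -1.5,"z": 0,"spin": -62.4},
    {"x": 0,"y": -1.5,"z": 0,"spin": -72.8},
    {"x": 0,"y": -1.5,"z": 0,"spin": -83},
  ],
)

```text
time_s: 16.25
position: [0.5212, -0.1007, 0.1771]
eef_rot: [-2.392, -2.034, 0.001]
force: [-0.0, 0.6, -0.7]
finger_gap: 0.0604
```

Request:
carry_out(
  increments=[
    {"x": 0,"y": 0,"z": 0,"spin": 0},
    {"x": 0,"y": 0,"z": 0,"spin": 0},
    {"x": 0,"y": 0,"z": 0,"spin": 0},
  ],
)

```text
time_s: 16.62
position: [0.5214, -0.1007, 0.1776]
eef_rot: [-2.402, -2.025, 0.0]
force: [0.9, 0.3, -0.1]
finger_gap: 0.0604
```

```bash
cat > chk.py <<'E'
from plant import r,eyes
from h import *
import sys
s=r.get_state();p,R=tool(s)
c=eyes.camera('wrist'); cv2.imwrite('pics/%s.png'%sys.argv[1],c['img']); np.savez(sys.argv[1]+'.npz',**c)
W=wcloud(c); Z=W[...,2]; O=np.array([.5255,-.088]); ang=np.radians(80.6); ex=np.array([np.sin(ang),-np.cos(ang)]);ey=np.array([np.cos(ang),np.sin(ang)])
F=np.stack([(W[...,:2]-O)@ex,(W[...,:2]-O)@ey],-1)
g=(Z>.053)&(Z<.062)&(F[...,1]>-5e-3)&(F[...,1]<.0975)&(abs(F[...,0])<.035); print('cassette rim F',g.sum(),rect(F[g]))
g=(Z>.046)&(Z<.0535)&(F[...,1]>.093)&(F[...,1]<.13)&(abs(F[...,0])<.035); print('stop F',g.sum(),rect(F[g]))
g=(Z>.096)&(Z<.106)&(F[...,1]<0)&(abs(F[...,0])<.04); ct,sz,a=rect(W[g][:,:2]);print('bar',g.sum(),ct,sz,a,rect(F[g]))
print(p.round(4),s['force'].round(1),np.degrees(np.arctan2(R[1,1],R[0,1])),'shift to bar',(R.T@np.array([*ct/1000-p[:2],0])*100).round(2))
E
python3 chk.py w14
python3 -c "
import cv2,numpy as np
f=lambda n:cv2.resize(cv2.imread(n)[20:320,200:350],(400,600)[:2] if 0 else (300,600),interpolation=2)
cv2.imwrite('pics/cmp.png',np.hstack([f('pics/w4.png'),f('pics/w14.png')]))"
```

```text
cassette rim F 1591 (array([ 0.4, 52.6]), array([50.1, 86.5]), 0.0)
stop F 1602 (array([ -0.4, 107.5]), array([23.9, 60.1]), 90.0)
bar 1178 [ 520.2 -116.6] [15.  43.6] 87.7 (array([ -0.5, -29.1]), array([43.6, 15. ]), 7.1)
[ 0.5214 -0.1007  0.1776] [ 0.9  0.3 -0.1] -9.727400828355407 shift to bar [-1.59  0.15 -0.  ]
```

View pics/cmp.png

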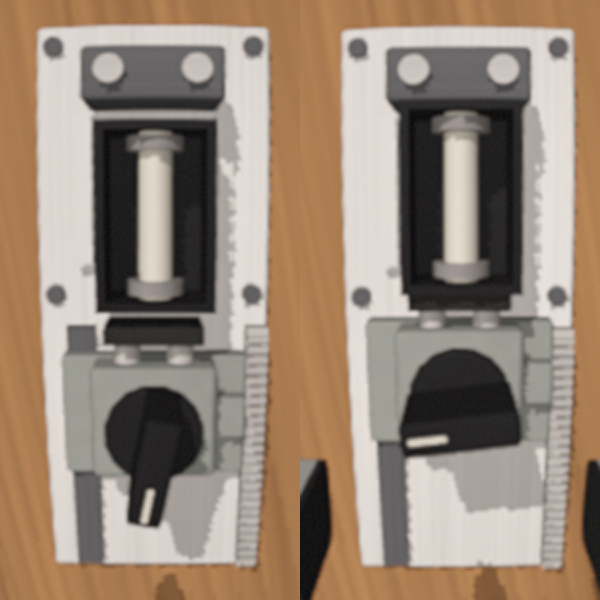

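The comparison (before on the left, after on the right) shows the cassette against the stop, square, with the pad on its near end at (460,298). The knob turned about 71.5°. Next I'll measure spring compression from the pad's back edge against the carriage in both pictures.

```bash
python3 - <<'E'
from h import *
c=dict(np.load('w14.npz'));W=wcloud(c);Z=W[...,2];O=np.array([.5255,-.088]);ey=np.array([np.cos(np.radians(80.6)),np.sin(np.radians(80.6))]);ex=np.array([ey[1],-ey[0]])
F=np.stack([(W[...,:2]-O)@ex,(W[...,:2]-O)@ey],-1)
for x in (-.012,0,.012):   # lengthwise height profile
    g=(abs(F[...,0]-x)<.0012)&(F[...,1]>-.012)&(F[...,1]<.105); o=np.argsort(F[g][:,1]); a=np.c_[F[g][:,1],Z[g]][o]*1000
    print(x,[tuple(int(round(q)) if j else round(float(q),1) for j,q in enumerate(t)) for t in a if t[0]<22 or t[0]>88])
for n in ('w4','w14'):
    g=cv2.cvtColor(cv2.imread(f'pics/{n}.png'),6); 
    r0,r1=(172,215) if n=='w4' else (155,200)
    for u in ((258,265,277,288,295) if n=='w4' else (256,263,275,286,293)): print(n,u,r0,g[r0:r1,u].tolist())
E
```

```text
-0.012 [(-11.9, 50), (-11.8, 58), (-11.4, 59), (-11.4, 56), (-11.3, 49), (-11.1, 50), (-10.7, 59), (-10.6, 56), (-10.4, 49), (-10.3, 50), (-10.3, 50), (-9.9, 55), (-9.5, 49), (-9.5, 50), (-9.1, 51), (-9.0, 48), (-8.7, 49), (-8.5, 50), (-7.8, 49), (-7.8, 49), (-7.4, 51), (-6.8, 50), (-6.8, 50), (-6.8, 50), (-5.9, 50), (-5.8, 50), (-5.8, 50), (-5.4, 48), (-5.2, 49), (-4.7, 51), (-4.1, 50), (-4.0, 50), (-3.9, 251), (-3.9, 51), (-3.9, 250), (-3.8, 252), (-3.8, 249), (-3.6, 251), (-3.6, 251), (-3.6, 250), (-3.6, 49), (-3.5, 251), (-3.5, 252), (-3.5, 252), (-3.5, 251), (-3.4, 252), (-3.4, 253), (-3.4, 250), (-3.3, 50), (-3.3, 253), (-3.3, 251), (-3.3, 252), (-3.3, 253), (-3.3, 251), (-3.3, 251), (-3.3, 253), (-3.3, 251), (-3.3, 261), (-3.3, 251), (-3.2, 251), (-3.2, 255), (-3.2, 252), (-3.2, 50), (-3.1, 252), (-3.1, 260), (-3.1, 252), (-3.1, 259), (-3.1, 253), (-3.1, 263), (-3.1, 253), (-3.1, 253), (-3.1, 251), (-3.0, 250), (-3.0, 253), (-3.0, 252), (-3.0, 258), (-3.0, 263), (-3.0, 251), (-3.0, 253), (-3.0, 254), (-3.0, 254), (-3.0, 251), (-3.0, 251), (-3.0, 252), (-2.9, 251), (-2.9, 252),
[... 28228 characters left out ...]
8, 158, 158, 158, 159, 159, 159, 159, 158, 150, 133]
w14 275 155 [153, 152, 153, 155, 153, 136, 92, 45, 34, 40, 40, 40, 38, 35, 35, 34, 39, 46, 48, 70, 120, 159, 156, 121, 85, 77, 74, 81, 98, 120, 138, 152, 157, 158, 158, 157, 158, 157, 143, 104, 54, 41, 45, 41, 39]
w14 286 155 [131, 131, 131, 132, 127, 107, 68, 38, 38, 40, 42, 37, 36, 36, 33, 37, 45, 47, 47, 63, 106, 142, 142, 116, 104, 103, 105, 111, 115, 124, 140, 153, 157, 158, 159, 160, 159, 159, 151, 124, 75, 38, 38, 39, 39]
w14 293 155 [81, 80, 76, 58, 35, 22, 29, 32, 37, 40, 39, 39, 37, 35, 33, 35, 38, 45, 49, 59, 98, 133, 144, 143, 143, 145, 163, 180, 170, 141, 137, 150, 156, 156, 157, 157, 157, 156, 156, 157, 156, 150, 129, 86, 43]
```

```bash
python3 - <<'E'
from h import *
c=dict(np.load('w14.npz'));T=c['T'].copy();O=np.array([.5255,-.088]);ey=np.array([np.cos(np.radians(80.6)),np.sin(np.radians(80.6))])
def edge(g,u,a,b,lv):
    q=g[a:b,u].astype(float); i=np.where((q[:-1]<lv)&(q[1:]>=lv))[0]; i=i[0]; return a+i+(lv-q[i])/(q[i+1]-q[i])
for n,dp,cols,A,B in (('w4',(.0023,-.0011,.0009),(275,276,277,278,279),(184,195),(196,208)),('w14',(0,0,0),(273,274,275,276,277),(168,178),(180,188))):
    c['T']=T.copy();c['T'][:3,3]+=dp; g=cv2.cvtColor(cv2.imread(f'pics/{n}.png'),6); o=[]
    for u in cols:
        e=[edge(g,u,*A,92),edge(g,u,*B,116)]
        o.append([*e]+[float((wplane(c,[(u,k)],h)[0]-O)@ey*1000) for k,h in zip(e,(.051,.050))])
    m=np.mean(o,0); print(n,m.round(2),'pad rear - carriage',(m[2]-m[3]).round(2),np.std(np.array(o)[:,2]-np.array(o)[:,3]).round(2))
E
```

```text
w4 [191.86 202.16  -7.36 -16.68] pad rear - carriage 9.32 0.04
w14 [174.48 183.79   8.51   0.34] pad rear - carriage 8.17 0.13
```

In the two pictures the pad sank back 1.15 ± 0.3 mm, or about 6 N; the torque reading suggests about 7 N. Roughly 3.5° more turn is needed to reach 10 N. Regripping the knob.

Request:
carry_out(
  increments=[
    {"x": -0.4,"y": 0.1,"z": 0,"spin": 10.4},
    {"x": -0.8,"y": 0.1,"z": 0,"spin": 20.8},
    {"x": -1.2,"y": 0.2,"z": 0,"spin": 31.2},
    {"x": -1.58,"y": 0.2,"z": 0,"spin": 41.6},
    {"x": -1.58,"y": 0.2,"z": 0,"spin": 52},
    {"x": -1.58,"y": 0.2,"z": 0,"spin": 62.4},
    {"x": -1.58,"y": 0.2,"z": 0,"spin": 72.8},
    {"x": -1.58,"y": 0.2,"z": 0,"spin": 82.6},
  ],
)

```text
time_s: 17.68
position: [0.5209, -0.1166, 0.1778]
eef_rot: [-3.141, 0.071, -0.0]
force: [0.9, -0.1, -0.8]
finger_gap: 0.06
```

Request:
carry_out(
  increments=[
    {"x": 0,"y": 0,"z": 3,"spin": 0},
    {"x": 0,"y": 0,"z": 6.5,"spin": 0},
    {"x": 0,"y": 0,"z": 9.5,"spin": 0},
    {"x": 0,"y": 0,"z": 10.8,"spin": 0},
    {"x": 0,"y": 0,"z": 10.8,"spin": 0},
    {"x": 0,"y": 0,"z": 10.8,"spin": 0},
  ],
)

```text
time_s: 18.42
position: [0.5212, -0.1169, 0.0707]
eef_rot: [3.141, -0.061, 0.002]
force: [-0.5, 0.4, 0.2]
finger_gap: 0.0598
```

```bash
python3 st.py
```

```text
t 18.43 F xy mm 0.5 -29.21 z 0.0707 ang -92.21 turned 71.61 force F -0.58 0.32 0.24 torque [-0.041  0.014  0.052] gap 0.0598
```

Request:
carry_out(
  increments=[
    {"x": 0,"y": 0,"z": 0,"spin": 0},
    {"x": 0,"y": 0,"z": 0,"spin": 0},
    {"x": 0,"y": 0,"z": 0,"spin": 0},
    {"x": 0,"y": 0,"z": 0,"spin": 0},
    {"x": 0,"y": 0,"z": 0,"spin": 0},
    {"x": 0,"y": 0,"z": 0,"spin": 0},
    {"x": 0,"y": 0,"z": 0,"spin": 0},
  ],
  grip=0.8,
)

```text
time_s: 19.3
position: [0.5209, -0.1167, 0.0702]
eef_rot: [-3.141, 0.06, -0.001]
force: [-0.7, 2.1, 6.2]
finger_gap: 0.0135
```

```bash
python3 st.py
```

```text
t 19.3 F xy mm 0.16 -29.04 z 0.0702 ang -92.2 turned 71.6 force F -1.04 1.95 6.22 torque [ 0.346  0.22  -0.045] gap 0.0135
```

Request:
carry_out(
  increments=[
    {"x": 0,"y": -0.02,"z": 0,"spin": 1},
    {"x": 0.01,"y": -0.05,"z": 0,"spin": 2},
    {"x": 0.01,"y": -0.08,"z": 0,"spin": 3},
  ],
)

```text
time_s: 19.68
position: [0.5211, -0.116, 0.0702]
eef_rot: [3.138, -0.143, 0.001]
force: [-1.4, 0.1, 6.5]
finger_gap: 0.0131
```

```bash
python3 st.py
```

```text
t 19.68 F xy mm 0.18 -28.4 z 0.0702 ang -95.21 turned 74.61 force F -1.38 -0.15 6.53 torque [-0.06   0.265  0.461] gap 0.0131
```

Torque is now 0.46 with no side push, and turn-based reckoning gives about 9–10 N. I'll stop here, let go and recheck from above.

Request:
carry_out(
  increments=[
    {"x": 0,"y": 0,"z": 0,"spin": 0},
    {"x": 0,"y": 0,"z": 0,"spin": 0},
    {"x": 0,"y": 0,"z": 0,"spin": 0},
    {"x": 0,"y": 0,"z": 0,"spin": 0},
    {"x": 0,"y": 0,"z": -3,"spin": 0},
    {"x": 0,"y": 0,"z": -7,"spin": 0},
    {"x": 0,"y": 0,"z": -10.8,"spin": 0},
    {"x": 0,"y": 0,"z": -10.8,"spin": 0},
  ],
  grip=6,
)

```text
time_s: 20.68
position: [0.5218, -0.1162, 0.18]
eef_rot: [3.138, -0.142, 0.006]
force: [0.2, 0.2, -0.4]
finger_gap: 0.06
```

Request:
carry_out(
  increments=[
    {"x": 0,"y": -0.4,"z": 0,"spin": -10.5},
    {"x": 0,"y": -0.8,"z": 0,"spin": -21},
    {"x": 0,"y": -1.2,"z": 0,"spin": -31.5},
    {"x": 0,"y": -1.5,"z": 0,"spin": -42},
    {"x": 0,"y": -1.5,"z": 0,"spin": -52.5},
    {"x": 0,"y": -1.5,"z": 0,"spin": -63},
    {"x": 0,"y": -1.5,"z": 0,"spin": -73.5},
    {"x": 0,"y": -1.5,"z": 0,"spin": -84},
  ],
)

```text
time_s: 21.68
position: [0.522, -0.1009, 0.1771]
eef_rot: [-2.421, -2.001, 0.001]
force: [0.4, -0.7, 1.3]
finger_gap: 0.0602
```

Request:
carry_out(
  increments=[
    {"x": 0,"y": 0,"z": 0,"spin": -1.5},
    {"x": 0,"y": 0,"z": 0,"spin": -1.5},
    {"x": 0,"y": 0,"z": 0,"spin": -1.5},
  ],
)

```text
time_s: 22.05
position: [0.5222, -0.1009, 0.1776]
eef_rot: [-2.404, -2.023, 0.0]
force: [0.6, 0.7, -0.1]
finger_gap: 0.0597
```

```bash
python3 chk.py w15; python3 - <<'E'
from h import *
O=np.array([.5255,-.088]);ey=np.array([np.cos(np.radians(80.6)),np.sin(np.radians(80.6))]);ex=np.array([ey[1],-ey[0]])
def edge(q,lv):
    i=np.where((q[:-1]<lv)&(q[1:]>=lv))[0][0]; return i+(lv-q[i])/(q[i+1]-q[i])
for n in ('w14','w15'):
    c=dict(np.load(n+'.npz'));g=cv2.cvtColor(c['img'],6).astype(float);o=[]
    # column through fixture centre line, pad rear near y=8, carriage edge near 0
    W=wcloud(c);F=np.stack([(W[...,:2]-O)@ex,(W[...,:2]-O)@ey],-1)
    for u in range(272,279):
        try:
            a=168+edge(g[168:180,u],92); b0=int(a)+5; b=b0+edge(g[b0:b0+10,u],116)
            o.append([float((wplane(c,[(u,k)],h)[0]-O)@ey*1000) for k,h in zip((a,b),(.051,.050))])
        except IndexError: pass
    o=np.array(o); print(n,len(o),np.median(o,0).round(2),'gap',np.median(o[:,0]-o[:,1]).round(2))
    Z=W[...,2]; 
    for lo,hi,nm in ((-.024,-.015,'L'),(.015,.024,'R')):
        m=(Z>.0545)&(Z<.060)&(F[...,0]>lo)&(F[...,0]<hi)&(F[...,1]>.01)&(F[...,1]<.05); print(nm,'near edge',np.percentile(F[m][:,1],1).round(4))
E
python3 -c "
import cv2;a=cv2.imread('pics/w15.png');cv2.imwrite('pics/w15c.png',cv2.resize(a[20:320,180:380],(400,600),interpolation=2))"
```

```text
cassette rim F 1602 (array([ 0.5, 55.7]), array([50.3, 80.1]), 0.1)
stop F 1583 (array([ -0.3, 107.7]), array([59.9, 24.3]), 0.0)
bar 1179 [ 520.3 -115.6] [14.6 43.5] 86.0 (array([ -0.6, -28.1]), array([43.5, 14.6]), 5.4)
[ 0.5222 -0.1009  0.1776] [ 0.6  0.7 -0.1] -9.838407216077108 shift to bar [-1.48  0.06 -0.  ]
w14 7 [8.53 0.32] gap 8.06
L near edge 0.0158
R near edge 0.0164
w15 7 [8.42 0.84] gap 7.59
L near edge 0.0158
R near edge 0.0163
```

View pics/w15c.png

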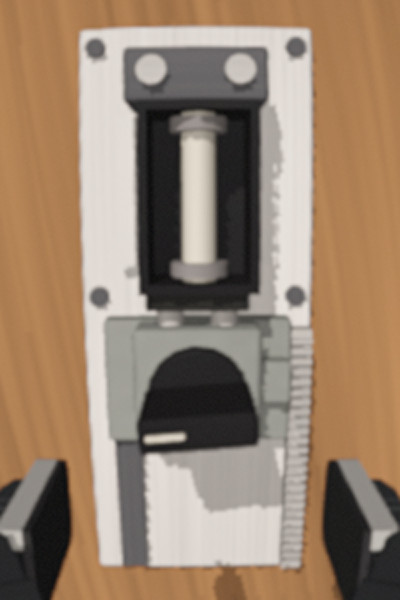

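The final view shows the cassette square against the stop at (197,105), the pad pressed on its near end at (197,298), and the gripper clear of everything. The force estimates bracket 10 N: pad gap about 8.7 N, travel balance about 11–12.5 N, torque about 10–14 N. Handing in.

```bash
python3 -c "
from plant import ticket; print(ticket.job_done())"
```

```text
the job is handed in; nothing more can be done
None
```

The nearest cassette is clamped in the fixture at an estimated 10 N, the knob is released, and I handed the job in at about 22 s.

- **Placing:** I set the cassette down between the rails and let go of it. I then turned the knob about 73° clockwise in total, following it forward. I let go once partway to check the force, regripped, and added the last 3° of tool turn.
- **Last checks:** The cassette is square, within about 0.1°. Its near edge no longer moves as the knob is turned, so it is against the stop. The gripper is clear of everything.
- **Clamping force:** The estimates did not fully agree:
  - Pad gap in the images: about 8.7 N.
  - Travel balance: about 11–12.5 N.
  - One noisy torque reading: about 14 N.
  - All are below 20 N and centre on about 10 N.
- **Disagreement:** The knob's forward travel measured about 4% less than the stated 14 mm per radian.
- **Not rechecked:** I took no final picture of the screwdriver, bottle and spare roller. The arm stayed clear of them throughout.

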